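# Clip the specimen on the slide-out plate and hold it over the lamp

## Robot

A 6-joint arm with a two-finger parallel gripper is mounted at the origin on the work surface. World frame = base frame: x ahead of the robot, y to its left, z up, the work surface at z = 0. Lengths are in m, angles in rad, forces in N, time in s.
With the tool pointing down it reaches from about 0.35 to 0.975 m from the base axis. Payload 17.4 kg.
Tool frame: the origin (TCP) lies midway between the tips of the shut fingers; the grasp point (between the pads) lies 19 mm behind it; z points along the fingers, y is the line along which they close (so a half turn about z gives the same grasp; the last joint's range is limited). The gripper opens to 85 mm and grips with 20 to 120 N. Pads are 22 mm wide; open, the fingers measure 114 mm over their backs; the gripper's body (76 mm by 85 mm) begins 54 mm behind the grasp point. The pads swing forward as they close: fully open they stand 13 mm farther back than shut.
Start: joints at [1.268, 0.116, 1.442, -0, 1.584, -0.038], TCP at [0.177, 0.651, 0.231] pointing down, gripper open.
Joint ranges: [-2.83, 2.83], [-0.83, 2.19], [0.07, 2.5], [-1.14, 4.28], [0.01, 3], [-2.97, 2.97]. Speed limits (rad/s): [1.89, 1.89, 2.22, 3.14, 3.14, 3.14].

## Interface

Orientations are given as a 3x3 rotation matrix whose columns are the frame's x, y, z axes.
In Python, from bench import r gives the robot as it stands. The module is installed in compiled form; this text tells all that it offers.
- The arm moves only by the shell command python3 -m jog 'ROWS' [OPENING]. ROWS is JSON, a list of rows, each a list of 2 entries, a list of its own where there are three numbers: the shift along the world's x, y, z in units of 40 mm (1.0 is 40 mm), then the turn, a rotation vector about the world's x, y, z in rad. A call has 1 to 20 rows; each row is the pose to reach, as a shift and turn from the pose commanded when the call began; what a row does not reach only later rows make up. A row lasts 1/10 s, in which the tool goes at most 50 mm and 8.59 degrees, less where a joint would pass 70% of its speed; a pose out of reach is approached as far as the arm can. A call with a gripper value outside its range is refused whole. OPENING is the gripper's target within -1 to 1 (fully open at 1, half-way at 0, shut at -1), set as the call begins (- or left out, the last holds). The fingers move at their own pace and stop on an object; the grip force is fixed at half the most. Time passes only in rows, so rows that repeat a pose let the fingers close. It gives the time, the measured TCP pose, the force, the opening and the grip force at its end, in the units of the state.
- r.read_state(): the state, without advancing time (a new reading comes with each control period).
- r.get_image(name): name is "scene" or "top" or "wrist"; returns the picture (420x560x3 uint8, red, green, blue); there is no depth.
- r.calibration(name): a dict with "camera_matrix" (3x3 intrinsics, pixels), "R" (3x3) and "t" (3): a world point X has camera coordinates R X + t; the wrist camera has in their place "mount" (4x4, takes a point from camera to tool coordinates, whose origin is the TCP and whose axes are the flange's). Camera axes: x right, y down, z forward; pixel columns grow to the right and rows downward; lengths in m; the calibration is good to about 2 mm. A picture is of the moment at which its call begins: read the wrist's pose just before it. calibration takes no time and is no camera call.
- r.job_done(): hands the job in; it is judged then, once.
The state is a dict: "time": time; "q": joint angles; "qvel": joint speeds; "joint_efforts": joint torques, N m; "ee_pos": TCP position; "ee_rot": TCP orientation; "contact_force": force on the tool from outside, world axes, zero at the start; "torque": the same for the moment, N m; "grip_width": finger opening in m; "grasp_force": force on a finger pad.
Only numpy, scipy, OpenCV 4.12 (cv2) and the standard library are available. Lean on these libraries where they do the work, as an engineer would, in place of code of your own. Each camera call takes 0.05 s, during which the arm holds its last target. There are 200 camera calls.

## Task

First, with the metal plate still back against the stop of its stand, slide the beetle-in-resin module by its shoe into the open mouth of the channel rail on the plate, inward until it is fully home and the detent rollers hold it, and let go of it. Then slide the plate outward along its stand by its black grip post until its outer edge is level with the line between the two steel index posts on the lamp base, and finish while still holding it: the plate would tip over the edge, so keep it flat on its stand and do not let go at the end. Leave the other things on the table alone and never let the plate tip.

Things in the scene. Friction and masses are not known exactly. Their poses are not given: they have to be found in the camera images.
- stand: Fixed grey stand block, 206 x 110 x 70 mm high. +x is the outward direction, z up. Origin at table height; the outer edge is at x = 100 mm, the back stop's face (rib 6 mm high) at x = -100 mm. Side ribs 6 mm high, tops flush with the plate's top, inner faces at y = +-47 mm, guide the plate with 2 mm play a side.
- plate: Loose aluminium plate 230 (x) x 90 (y) x 6 mm, 0.3-0.45 kg, flat on the stand (underside 70 mm above the table) within 3 mm of the back stop, outer end overhanging about 31 mm. Origin: centre of the underside; +x outward as the stand's. Sliding it takes 2 to 5 N. With the module home it tips over the stand's edge at the mark unless held down, with 1 to 5 N at the grip post.
- plate_end (a point): Point on the plate's top face at the middle of its outer edge (x = +115 mm of the plate).
- mouth (a point): Middle of the rail's mouth, on the plate's top face (plate x = 71 mm). The steel channel runs from here inward (-x): flared 12 mm from about 60 mm wide to 44 mm inner width, inner height 9 mm; two lips on top (tops 12 mm above the plate's top) leave a 34 mm slot. From the mouth outward to the plate's end is a bare 44 mm apron to set the module on.
- seat (a point): Where the module's origin lies when it is fully home: in the channel on the plate's top face, plate x = 33 mm. The module slides in towards the plate's -x until its shoe meets the end stop (face at x = 13 mm). Two spring rollers in the channel walls at x = 51.5 mm give way at about 4 to 6 N of push, then close behind the shoe's tail.
- post_top (a point): Top centre of the black upright grip post on the plate, 24 x 24 mm and 45 mm tall above the plate's top (top about 121 mm above the table), sides parallel to the plate's axes, at x = -97 mm of the plate (inner end). It is clear all round for fingers.
- module: Loose specimen module, 0.1-0.17 kg, upright on the table: aluminium shoe 40 x 40 x 6 mm with cut corners, under a clear resin block 34 (x) x 28 (y) x 44 mm tall with a beetle inside. Origin: centre of the underside; x is the sliding direction, either way round. Grip the block across its 28 mm width (y), fingertips 14 mm or more above the underside to clear the rail's lips.
- lamp: Fixed white lamp base, 80 (x) x 160 (y) x 40 mm high, standing beyond the stand's outer edge, squarely with the stand (same axes). Two upright steel index posts, 8 mm thick, top 100 mm above the table, stand on it at x = 0, y = +-65 mm. Origin at table height. The plate passes above it, between the posts.
- mark (a point): Midpoint of the line between the two index posts, at the height of the plate's top (76 mm above the table). The plate's outer edge must come level with it (in the stand's x direction).
- dish: Bystander: clear round petri dish, 94 mm across, 20 mm tall; origin centre of the underside. Leave alone.
- beetle: Bystander: toy beetle, about 50 mm long, 28 mm tall. Leave alone.
- loupe: Bystander: small black loupe 34 mm across, 18 mm tall, with a flat steel handle. Leave alone.
- paperweight: Bystander: plain low clear resin slab 70 x 45 x 22 mm without shoe. Leave alone.
Mind the look-alikes: they are no part of the job. Leave any pink or purple look-alike of the module alone. There is more than one size of the plate; the one meant has the size given above.

How it is judged:
On the way:
1. the module is home in the rail, held by the detent and let go, while the plate is still back at its stop (horizontal distance between module and seat below 0.003 m and z of module in the frame of plate between 0.003 and 0.009 m and angle between the x axis of module and the x axis of plate, either way round below 0.12 rad and contact force between the fingers and module below 0.1 N and x of plate in the frame of stand below 0.03 m and angle between plate's own z axis and vertical below 0.035 rad), for 0.2 s.
At the end, for the whole second after the job is handed in: Plate's outer edge within 6 mm of the line between the index posts (12 mm sideways), flat (under 2 degrees) and at rest on its stand, in contact with the fingers, not touching the lamp; module still home in the rail (within 4 mm) and not held by the fingers (x of plate_end in the frame of mark between -0.006 and 0.006 m and y of plate_end in the frame of mark between -0.012 and 0.012 m and angle between plate's own z axis and vertical below 0.035 rad and contact force between the fingers and plate above 0.4 N and contact force between plate and stand above 0.4 N and contact force between plate and lamp below 0.3 N and linear speed of plate below 0.01 m/s and horizontal distance between module and seat below 0.004 m and z of module in the frame of plate between 0.003 and 0.009 m and angle between the x axis of module and the x axis of plate, either way round below 0.12 rad and contact force between the fingers and module below 0.3 N); the arm keeps its last pose, push and grip.
It fails at once if a bystander was disturbed (moved over 25 mm) (distance of any of dish, beetle, loupe, paperweight from where it was at the start of the episode above 0.025 m).
It fails at once if the plate tipped (over 9 degrees) (angle between plate's own z axis and vertical above 0.157 rad).
It also fails if it takes over 61 s, if anything falls off the work surface, if the arm or the gripper's body presses on something with over 40 N, if the wrist force passes 120 N, or if a joint passes its speed limit or range.

## Working session

There is one attempt and no reset: what is moved stays moved. The work goes in short steps, Python scripts to look and compute and a shell command to move; the robot and the scene stay as the last step left them, time stands still between calls to the robot, and variables do not carry over. Pictures are saved under pics/ and viewed, at most 11 in all, crops included, and the job is handed in when it is done.

```bash
mkdir -p pics; cat > h.py <<'E'
import numpy as np, cv2
from bench import r
def grab(name,fn):
    s=r.read_state(); im=r.get_image(name); cv2.imwrite('pics/'+fn+'.png',im[:,:,::-1]); 
    np.savez('pics/'+fn+'.npz',p=s['ee_pos'],R=s['ee_rot']); return im
def cam(name,fn=None):
    c=r.calibration(name); K=np.array(c['camera_matrix'])
    if name!='wrist': R=np.array(c['R']); t=np.array(c['t']); return K,R.T,-R.T@t
    d=np.load('pics/'+fn+'.npz'); M=np.array(c['mount']); 
    return K,d['R']@M[:3,:3],d['R']@M[:3,3]+d['p']
def ray(C,uv):
    K,R,o=C; d=R@np.linalg.solve(K,[uv[0],uv[1],1.]); return o,d
def plane(C,uv,z):
    o,d=ray(C,uv); return o+d*(z-o[2])/d[2]
def proj(C,X):
    K,R,o=C; p=K@(R.T@(np.array(X)-o)); return p[:2]/p[2]
def tri(C1,u1,C2,u2):
    o1,d1=ray(C1,u1);o2,d2=ray(C2,u2)
    A=np.c_[d1,-d2]; s=np.linalg.lstsq(A,o2-o1,rcond=None)[0]
    a=o1+s[0]*d1;b=o2+s[1]*d2; return (a+b)/2,np.linalg.norm(a-b)
E
python3 - <<'E'
from h import *
a=grab('scene','s0');b=grab('top','t0');c=grab('wrist','w0')
for n in('scene','top'):
    C=cam(n);print(n,C[0][0,0],C[2].round(3),C[1].round(2).tolist())
print(r.calibration('wrist')); print(r.read_state())
E
```

```text
scene 468.13532237879457 [ 1.178 -0.173  0.843] [[0.27, 0.74, -0.62], [0.96, -0.21, 0.17], [-0.0, -0.64, -0.76]]
top 524.3021458242519 [ 0.473 -0.011  1.202] [[-0.02, -1.0, 0.07], [-1.0, 0.02, 0.01], [-0.01, -0.07, -1.0]]
{'camera_matrix': array([[336.10374216,   0.        , 279.17424919],
       [  0.        , 336.10374216, 202.72065038],
       [  0.        ,   0.        ,   1.        ]]), 'mount': array([[ 1.41882332e-03, -9.51174807e-01, -3.08649434e-01,
         7.78389727e-02],
       [ 9.99998966e-01,  1.42234703e-03,  2.13579506e-04,
         1.00309003e-03],
       [ 2.35855161e-04, -3.08649418e-01,  9.51175841e-01,
        -1.40612888e-01],
       [ 0.00000000e+00,  0.00000000e+00,  0.00000000e+00,
         1.00000000e+00]])}
{'time': 0.15, 'q': array([ 1.26822236e+00,  1.16382294e-01,  1.44211836e+00,  3.22804481e-06,
        1.58400721e+00, -3.78058102e-02]), 'qvel': array([ 0.00106262, -0.00062517, -0.00124751, -0.00029124, -0.00073892,
       -0.00039872]), 'joint_efforts': array([ 1.38207401e-03, -7.32502699e+01, -6.32860065e+01, -1.00719603e-04,
        4.94082808e-03, -2.17817274e-05]), 'ee_pos': array([0.17660481, 0.651333  , 0.23072332]), 'ee_rot': array([[-9.65153201e-01,  2.61685348e-01, -2.75793620e-04],
       [ 2.61685491e-01,  9.65152808e-01, -8.72672091e-04],
       [ 3.78174863e-05, -9.14433452e-04, -9.99999581e-01]]), 'contact_force': array([ 0.36538539, -0.10457898, -0.04432605]), 'torque': array([ 0.05482069, -0.01838873,  0.04342715]), 'grasp_force': 0.0, 'grip_width': 0.08535699606774814}
```

View pics/s0.png

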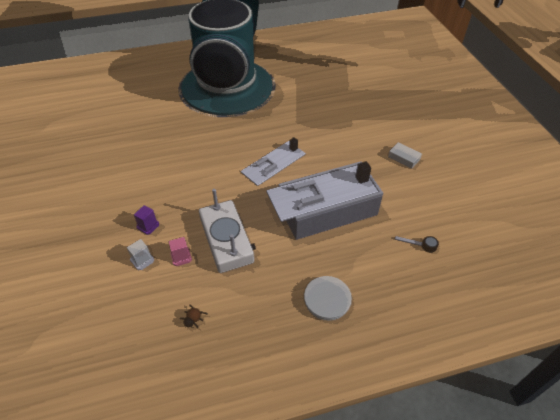

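View pics/t0.png

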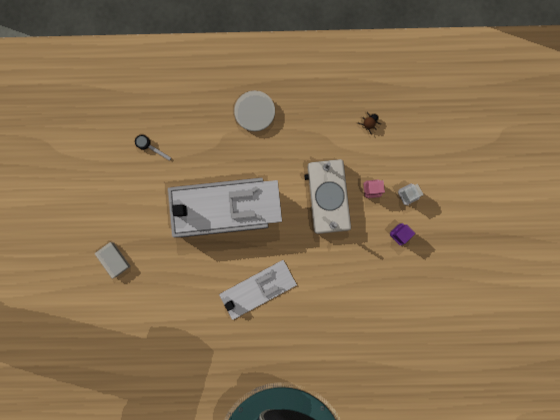

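Candidates: the module is the clear one at top (410,195) / scene (141,254). The look-alikes are pink (374,188), purple (402,234) and the clear paperweight (111,260). The plate is the large one on the stand at (225,207); the small one at (258,290) is a decoy. I'll check these in a close crop.

```bash
python3 - <<'E'
from h import *
b=cv2.imread('pics/t0.png')
a=cv2.resize(b[145:255,155:435],None,fx=2.85,fy=2.85,interpolation=cv2.INTER_CUBIC)
s=cv2.imread('pics/s0.png')
c=cv2.resize(s[150:275,110:390],None,fx=2.2,fy=2.2,interpolation=cv2.INTER_CUBIC)
o=np.zeros((a.shape[0]+c.shape[0],800,3),np.uint8);o[:a.shape[0],:a.shape[1]]=a;o[a.shape[0]:,:c.shape[1]]=c
cv2.imwrite('pics/c1.png',o);print(o.shape,a.shape)
C=cam('top')
for n,u,z in[('module',(410,195),.05),('post',(180,210),.121),('plate_end',(280,203),.076),('lp1',(328,167),.1),('lp2',(334,226),.1),('dish',(255,111),.02)]:print(n,plane(C,u,z).round(3))
E
```

```text
(589, 800, 3) (314, 798, 3)
module [ 0.555 -0.292  0.05 ]
post [0.529 0.201 0.121]
plate_end [ 0.542 -0.006  0.076]
lp1 [ 0.614 -0.109  0.1  ]
lp2 [ 0.49  -0.118  0.1  ]
dish [0.757 0.048 0.02 ]
```

View pics/c1.png

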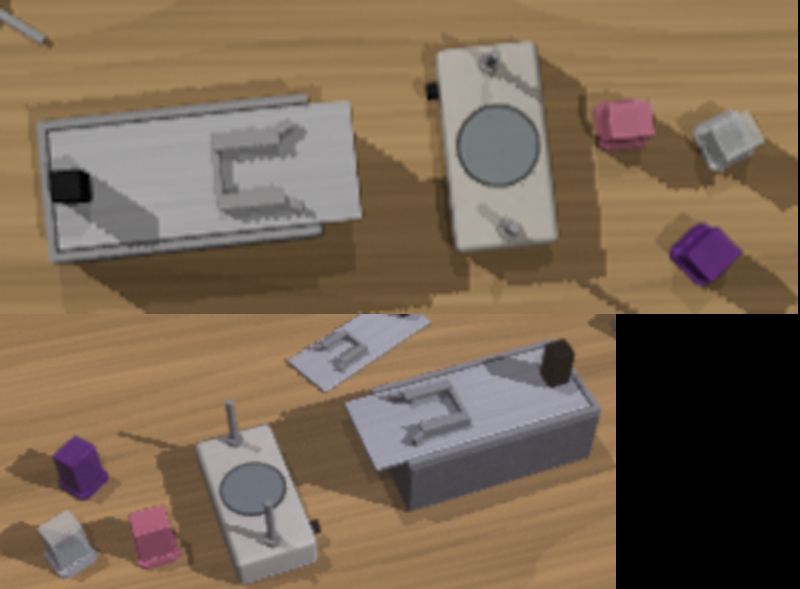

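The crop shows that the clear block on a metal shoe, crop (728,138), is the module. The rail mouth faces right (outward), away from the black post. Next I'll move the wrist camera over the plate and lamp.

```bash
python3 -m jog '[[[2,-3,1],[0,0,-0.2]],[[9.1,-16.8,2.5],[0,0,-1.25]],[[9.1,-16.8,2.5],[0,0,-1.25]],[[9.1,-16.8,2.5],[0,0,-1.25]],[[9.1,-16.8,2.5],[0,0,-1.25]],[[9.1,-16.8,2.5],[0,0,-1.25]],[[9.1,-16.8,2.5],[0,0,-1.25]],[[9.1,-16.8,2.5],[0,0,-1.25]],[[9.1,-16.8,2.5],[0,0,-1.25]],[[9.1,-16.8,2.5],[0,0,-1.25]],[[9.1,-16.8,2.5],[0,0,-1.25]],[[9.1,-16.8,2.5],[0,0,-1.25]],[[9.1,-16.8,2.5],[0,0,-1.25]],[[9.1,-16.8,2.5],[0,0,-1.25]],[[9.1,-16.8,2.5],[0,0,-1.25]],[[9.1,-16.8,2.5],[0,0,-1.25]],[[9.1,-16.8,2.5],[0,0,-1.25]],[[9.1,-16.8,2.5],[0,0,-1.25]],[[9.1,-16.8,2.5],[0,0,-1.25]],[[9.1,-16.8,2.5],[0,0,-1.25]]]' 1; python3 -c "
from h import *
im=grab('wrist','w1');cv2.imwrite('pics/w1b.png',cv2.resize(im[:,:,::-1],(800,600),interpolation=2));print(r.read_state())"
```

```text
time: 2.15
ee_pos: [0.5403, -0.0196, 0.3314]
ee_rot: [[-0.057, 0.998, 0.0], [0.998, 0.057, 0.0], [0.0, 0.0, -1.0]]
contact_force: [0.1, -0.3, 0.2]
grip_width: 0.0852
grasp_force: 0.0
{'time': 2.2, 'q': array([-8.35656350e-02, -1.85526109e-01,  1.57511135e+00,  4.45703212e-05,
        1.75171416e+00, -1.40853719e-01]), 'qvel': array([-0.00215868, -0.00104208, -0.0026664 , -0.00104084, -0.00055737,
       -0.00092762]), 'joint_efforts': array([-2.69515095e-01, -4.75805748e+01, -6.35361385e+01, -4.64274141e-03,
       -3.04474226e-03,  1.04268169e-02]), 'ee_pos': array([ 0.54034509, -0.01965764,  0.33143515]), 'ee_rot': array([[-5.72647661e-02,  9.98358983e-01,  2.95894562e-04],
       [ 9.98359027e-01,  5.72647630e-02,  1.92120808e-05],
       [ 2.23622155e-06,  2.96509182e-04, -9.99999956e-01]]), 'contact_force': array([-1.17022028,  0.01836918, -0.04344701]), 'torque': array([ 0.01689481,  0.00031096, -0.05044467]), 'grasp_force': 0.0, 'grip_width': 0.08550413889508628}
```

View pics/w1b.png

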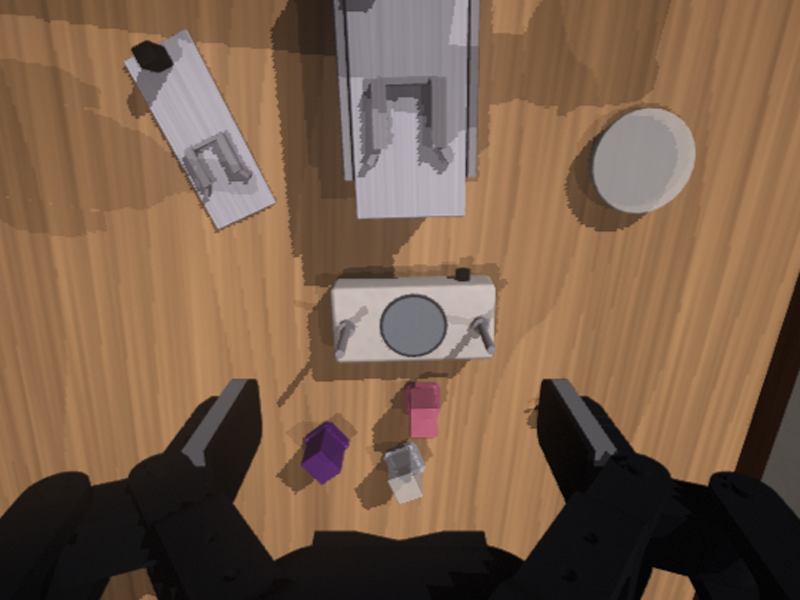

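The wrist view shows the plate end at (357..466,216), the rail with its mouth towards the lamp, the lamp posts at about (342,340) and (485,335), and the clear module at (405,470). I'll take a closer look at the module.

```bash
python3 -m jog '[[[0.5,-5,-1.5],[0,0,0]],[[0.5,-5,-1.5],[0,0,0]],[[0.5,-5,-1.5],[0,0,0]],[[0.5,-5,-1.5],[0,0,0]],[[0.5,-5,-1.5],[0,0,0]],[[0.5,-5,-1.5],[0,0,0]],[[0.5,-5,-1.5],[0,0,0]]]'; python3 -c "
from h import *
im=grab('wrist','w2');cv2.imwrite('pics/w2b.png',cv2.resize(im[:,:,::-1],(800,600),interpolation=2))"
```

```text
time: 2.9
ee_pos: [0.5608, -0.2195, 0.2719]
ee_rot: [[-0.057, 0.998, 0.001], [0.998, 0.057, 0.0], [0.0, 0.001, -1.0]]
contact_force: [-1.0, 0.1, 1.1]
grip_width: 0.0852
grasp_force: 0.0
```

View pics/w2b.png

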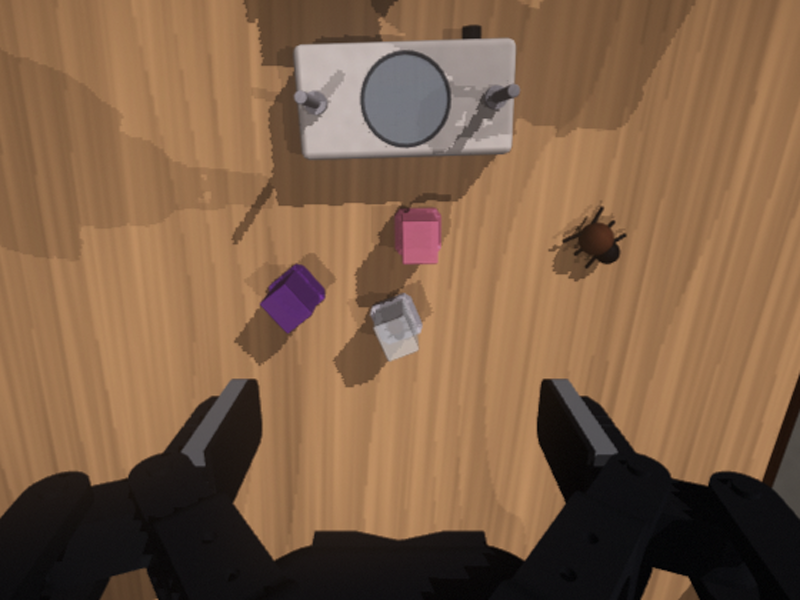

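The module is at (396,325) in this enlarged view, turned by about 15°. The pink block (420,235) lies beyond it. The post tops are at (300,97) and (515,91). I'll zoom in on the details.

```bash
python3 - <<'E'
from h import *
a=cv2.imread('pics/w1.png');b=cv2.imread('pics/w2.png')
def cr(im,x,y,w,h,f): return cv2.resize(im[y:y+h,x:x+w],None,fx=f,fy=f,interpolation=cv2.INTER_CUBIC)
o=np.zeros((600,800,3),np.uint8)
o[:300,:300]=cr(b,255,200,50,50,6)      # module w2
o[:300,300:600]=cr(a,260,305,50,50,6)   # module w1
o[300:480,:480]=cr(a,230,40,120,120//1,4)[:180] # plate rail w1 rows 40-85
o[480:600,:480]=cr(a,230,130,120,30,4)  # plate end
o[300:420,500:800]=cr(a,230,220,125,30,2.4)[:120,:300] if 0 else cv2.resize(a[220:260,230:350],(300,100)).__getitem__((slice(0,100),)) if 0 else np.pad(cv2.resize(a[220:260,230:350],(300,100),interpolation=2),((0,20),(0,0),(0,0)))
o[430:530,500:800]=cv2.resize(b[50:110,200:380],(300,100),interpolation=2)
cv2.imwrite('pics/z1.png',o)
E
```

```text
(no output)
```

View pics/z1.png

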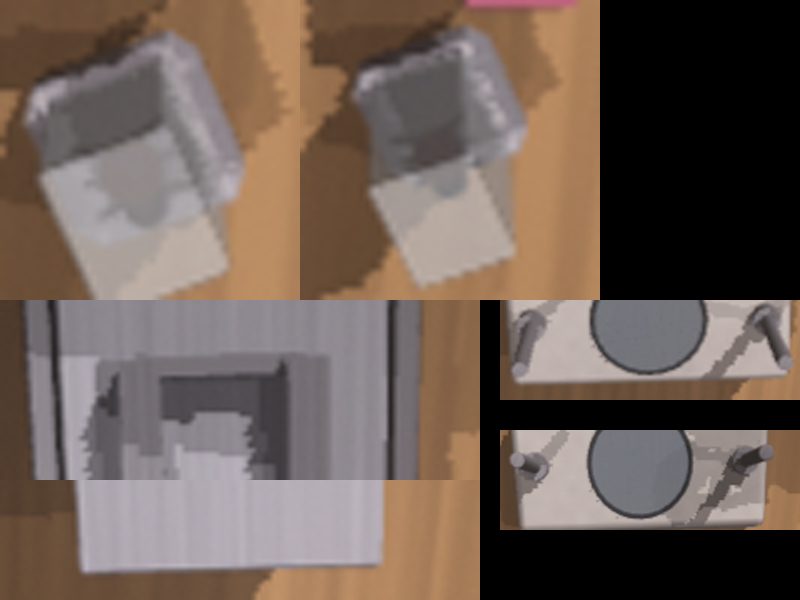

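```bash
cat > m1.py <<'E'
from h import *
C1=cam('wrist','w1');C2=cam('wrist','w2');T=cam('top')
m2=[(255+x/6-.4,200+y/6-.4) for x,y in[(40,178),(168,127),(230,268),(98,303)]]
m1=[(260+(x-300)/6-.4,305+y/6-.4) for x,y in[(372,190),(478,157),(515,250),(418,287)]]
P=[]
for a,b in zip(m1,m2):
    X,e=tri(C1,a,C2,b); print('mod',X.round(4),round(e,4))
for C,m in((C1,m1),(C2,m2)):
    P=np.array([plane(C,u,.05) for u in m]);print('ctr',P.mean(0).round(4))
    e=np.diff(np.r_[P,P[:1]],axis=0);print('edges',np.linalg.norm(e,axis=1).round(4),np.degrees(np.arctan2(e[:,1],e[:,0])).round(1))
p1=[(238,248),(343.2,244.8)];p2=[(210.2,68),(360.2,63.2)]
for a,b in zip(p1,p2): print('lamp',tri(C1,a,C2,b),plane(C2,b,.1).round(4),plane(C1,a,.1).round(4))
for u in[(250.3,152.8),(324.8,150.8)]:print('pend',plane(C1,u,.076).round(4))
E
python3 m1.py
```

```text
mod [ 0.5462 -0.292   0.0472] 0.0007
mod [ 0.5713 -0.2792  0.0488] 0.0025
mod [ 0.5844 -0.31    0.0454] 0.0
mod [ 0.559  -0.3142  0.0555] 0.0011
ctr [ 0.5657 -0.2982  0.05  ]
edges [0.0285 0.0301 0.0273 0.0323] [  23.9  -67.8 -151.6  114.5]
ctr [ 0.5646 -0.2987  0.05  ]
edges [0.027  0.0322 0.0271 0.0289] [  26.4  -64.2 -160.5  115.8]
lamp (array([ 0.49725945, -0.12212388,  0.09831869]), np.float64(0.0008292964195434672)) [ 0.4972 -0.1223  0.1   ] [ 0.4978 -0.1212  0.1   ]
lamp (array([ 0.62625563, -0.11070538,  0.09741412]), np.float64(0.0009970986569326564)) [ 0.6262 -0.1109  0.1   ] [ 0.6251 -0.1095  0.1   ]
pend [ 0.5072 -0.0083  0.076 ]
pend [ 0.5949 -0.0008  0.076 ]
```

```bash
python3 - <<'E'
from h import *
for w in('w1','w2'):
    im=cv2.imread(f'pics/{w}.png');h=cv2.cvtColor(im,cv2.COLOR_BGR2HSV);C=cam('wrist',w)
    for n,lo,hi in(('purple',(130,90,30),(155,255,255)),('pink',(160,70,60),(179,255,255))):
        m=cv2.inRange(h,lo,hi);k,l,s,c=cv2.connectedComponentsWithStats(m);i=1+s[1:,4].argmax()
        pts=np.argwhere(l==i)[:,::-1]
        Q=np.array([plane(C,u,.006)[:2] for u in pts]);P=np.array([plane(C,u,.05)[:2] for u in pts])
        print(w,n,'shoe z',Q.min(0).round(3),Q.max(0).round(3),'top z',P.min(0).round(3),P.max(0).round(3))
E
```

```text
w1 purple shoe z [ 0.446 -0.334] [ 0.498 -0.251] top z [ 0.455 -0.297] [ 0.502 -0.221]
w1 pink shoe z [ 0.559 -0.264] [ 0.599 -0.195] top z [ 0.557 -0.233] [ 0.593 -0.171]
w2 purple shoe z [ 0.443 -0.318] [ 0.498 -0.253] top z [ 0.456 -0.298] [ 0.505 -0.241]
w2 pink shoe z [ 0.559 -0.247] [ 0.599 -0.198] top z [ 0.559 -0.235] [ 0.595 -0.192]
```

```bash
python3 -m jog '[[[0.1,-1.98,-1],[0,0,0.15]],[[0.1,-1.98,-2],[0,0,0.28]],[[0.1,-1.98,-3],[0,0,0.375]],[[0.1,-1.98,-4],[0,0,0.375]],[[0.1,-1.98,-5],[0,0,0.375]],[[0.1,-1.98,-5.7],[0,0,0.375]],[[0.1,-1.98,-6.2],[0,0,0.375]],[[0.1,-1.98,-6.27],[0,0,0.375]],[[0.1,-1.98,-6.27],[0,0,0.375]]]' 0.2
python3 -m jog '[[[0,0,0],[0,0,0]],[[0,0,0],[0,0,0]],[[0,0,0],[0,0,0]],[[0,0,0],[0,0,0]],[[0,0,0],[0,0,0]],[[0,0,0],[0,0,0]]]' -1
```

```text
time: 3.85
ee_pos: [0.5653, -0.2988, 0.0214]
ee_rot: [[-0.419, 0.908, 0.0], [0.908, 0.419, -0.0], [-0.0, 0.0, -1.0]]
contact_force: [0.3, -0.4, 0.9]
grip_width: 0.0511
grasp_force: 0.0
time: 4.45
ee_pos: [0.5656, -0.3, 0.0226]
ee_rot: [[-0.418, 0.909, 0.003], [0.909, 0.418, -0.001], [-0.002, 0.002, -1.0]]
contact_force: [-0.8, 1.8, 8.1]
grip_width: 0.0273
grasp_force: 60.5
```

```bash
python3 -m jog '[[[0,0,0.5],[0,0,0]],[[0,0,1.5],[0,0,0]],[[0,0,2.7],[0,0,0]],[[0,0.3,3.8],[0,0,-0.05]],[[-0.1,1.2,4],[0,0,-0.12]],[[-0.1,2.3,4],[0,0,-0.2]],[[-0.2,3.5,4],[0,0,-0.3]],[[-0.3,4.7,4],[0,0,-0.345]],[[-0.3,5.8,4],[0,0,-0.345]],[[-0.35,6.8,4],[0,0,-0.345]],[[-0.4,7.5,3.8],[0,0,-0.345]],[[-0.4,7.85,3.4],[0,0,-0.345]],[[-0.4,7.85,2.8],[0,0,-0.345]],[[-0.4,7.85,2.4],[0,0,-0.345]],[[-0.4,7.85,2.25],[0,0,-0.345]],[[-0.4,7.85,2.25],[0,0,-0.345]],[[-0.4,7.85,2.25],[0,0,-0.345]]]'
python3 -c "
from h import *
im=grab('wrist','w3');cv2.imwrite('pics/w3b.png',cv2.resize(im[:,:,::-1],(800,600),interpolation=2));grab('scene','s3')"
```

```text
time: 6.15
ee_pos: [0.5491, 0.0138, 0.1113]
ee_rot: [[-0.085, 0.996, 0.001], [0.996, 0.085, -0.0], [-0.0, 0.001, -1.0]]
contact_force: [0.3, 0.3, -0.7]
grip_width: 0.0271
grasp_force: 59.3
```

View pics/w3b.png

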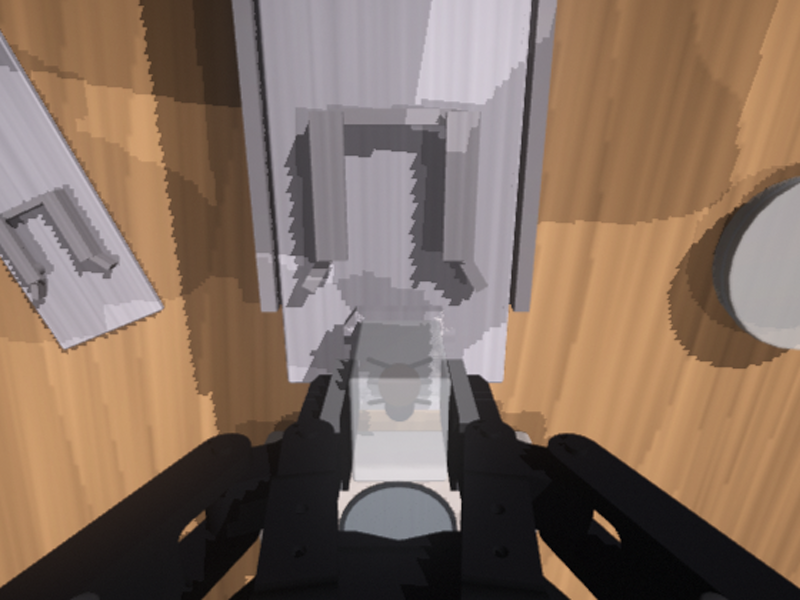

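The module is held square above the apron. The slot's lip edges are at about (346,260)/(446,260) and (343,125)/(445,125), and the plate end corners at (289,381)/(503,380). From these I'll work out the offset.

```bash
python3 - <<'E'
from h import *
C=cam('wrist','w3');d=np.load('pics/w3.npz');f=1/1.42857
def t(X): return ((d['R'].T@(X-d['p']))*1000).round(1)
q=lambda x,y,z:plane(C,(x*f-.2,y*f-.2),z)
for n,x,y,z in[('lipL',346,260,.088),('lipR',446,260,.088),('lipL2',344,125,.088),('lipR2',445,125,.088),('endL',289,381,.076),('endR',503,380,.076),('lipOutL',315,260,.088),('lipOutR',476,260,.088),('ribL',280,310,.076),('ribR',511,310,.076),('blkL',354,480,.139),('blkR',446,480,.139),('shoeL',350,318,.095),('shoeR',452,318,.095),('stopL',343,125,.088)]:
    X=q(x,y,z);print(n,X.round(4),'tool',t(X))
E
```

```text
lipL [0.5288 0.0496 0.088 ] tool [ 37.4 -17.1  23.3]
lipR [0.5639 0.0526 0.088 ] tool [37.4 18.1 23.3]
lipL2 [0.5258 0.0944 0.088 ] tool [ 82.3 -16.3  23.3]
lipR2 [0.5583 0.0972 0.088 ] tool [82.4 16.3 23.3]
endL [ 0.5072 -0.0067  0.076 ] tool [-16.9 -43.5  35.3]
endR [0.5946 0.0013 0.076 ] tool [-16.3  44.3  35.3]
lipOutL [0.518  0.0487 0.088 ] tool [ 37.4 -28.   23.3]
lipOutR [0.5744 0.0535 0.088 ] tool [37.5 28.6 23.3]
ribL [0.5032 0.0241 0.076 ] tool [ 14.2 -44.9  35.3]
ribR [0.593  0.0319 0.076 ] tool [14.3 45.3 35.3]
blkL [ 0.5391 -0.0009  0.139 ] tool [-13.8 -11.2 -27.7]
blkR [0.5651 0.0013 0.139 ] tool [-13.8  14.9 -27.7]
shoeL [0.532  0.0307 0.095 ] tool [ 18.3 -15.6  16.3]
shoeR [0.5676 0.0338 0.095 ] tool [18.3 20.1 16.3]
stopL [0.5255 0.0944 0.088 ] tool [ 82.3 -16.6  23.3]
```

```bash
python3 -m jog '[[[-0.02,0,-0.15],[0,0,0.005]],[[-0.02,0,-0.29],[0,0,0.005]],[[-0.02,0,-0.29],[0,0,0.005]],[[-0.033,0.15,-0.29],[0,0,0.005]],[[-0.046,0.3,-0.29],[0,0,0.005]],[[-0.059,0.45,-0.29],[0,0,0.005]],[[-0.072,0.6,-0.29],[0,0,0.005]],[[-0.072,0.6,-0.29],[0,0,0.005]]]'
python3 -m jog '[[[-0.013,0.15,0],[0,0,0]],[[-0.026,0.3,0],[0,0,0]],[[-0.039,0.45,0],[0,0,0]],[[-0.052,0.6,0],[0,0,0]],[[-0.065,0.75,0],[0,0,0]],[[-0.078,0.9,0],[0,0,0]],[[-0.078,0.9,0],[0,0,0]]]'
```

```text
time: 7.05
ee_pos: [0.5456, 0.0391, 0.0988]
ee_rot: [[-0.092, 0.996, -0.0], [0.996, 0.092, 0.0], [0.0, -0.0, -1.0]]
contact_force: [1.3, -0.0, -0.9]
grip_width: 0.0268
grasp_force: 59.4
time: 7.75
ee_pos: [0.5426, 0.0754, 0.0989]
ee_rot: [[-0.092, 0.996, -0.0], [0.996, 0.092, 0.001], [0.001, 0.0, -1.0]]
contact_force: [-0.6, 2.5, -0.9]
grip_width: 0.027
grasp_force: 59.3
```

```bash
python3 -m jog '[[[-0.006,0.07,0],[0,0,0]],[[-0.01,0.12,0],[0,0,0]],[[-0.01,0.12,0],[0,0,0]]]'
python3 -m jog '[[[-0.006,0.06,0],[0,0,0]],[[-0.006,0.06,0],[0,0,0]]]'
```

```text
time: 8.05
ee_pos: [0.5423, 0.0782, 0.099]
ee_rot: [[-0.091, 0.996, 0.0], [0.996, 0.091, -0.002], [-0.002, -0.0, -1.0]]
contact_force: [0.2, -7.5, 0.5]
grip_width: 0.0272
grasp_force: 59.5
time: 8.25
ee_pos: [0.5423, 0.0797, 0.0994]
ee_rot: [[-0.09, 0.996, 0.0], [0.996, 0.09, -0.004], [-0.004, 0.0, -1.0]]
contact_force: [-0.6, -16.4, 4.5]
grip_width: 0.0273
grasp_force: 60.2
```

```bash
python3 -m jog '[[[-0.005,0.05,0],[0,0,0]],[[-0.005,0.05,0],[0,0,0]]]'
python3 -m jog '[[[0,0,0],[0,0,0]],[[0,0,0],[0,0,0]],[[0,0,0],[0,0,0]],[[0,0,0],[0,0,0]]]' 0.1
python3 -c "
from h import *
im=grab('wrist','w4');b=grab('scene','s4');cv2.imwrite('pics/w4b.png',np.vstack([cv2.resize(im[120:320,150:410,::-1],(520,400),interpolation=2),cv2.resize(b[150:250,250:390,::-1],(520,200)[:2],interpolation=2)]))"
```

```text
time: 8.45
ee_pos: [0.5421, 0.0814, 0.0998]
ee_rot: [[-0.09, 0.996, 0.001], [0.996, 0.09, -0.004], [-0.004, 0.0, -1.0]]
contact_force: [-3.3, -19.0, 7.7]
grip_width: 0.0267
grasp_force: 60.9
time: 8.85
ee_pos: [0.5418, 0.0836, 0.0989]
ee_rot: [[-0.091, 0.996, 0.0], [0.996, 0.091, 0.0], [0.0, 0.0, -1.0]]
contact_force: [-0.2, -0.3, -0.3]
grip_width: 0.0473
grasp_force: 0.0
```

View pics/w4b.png

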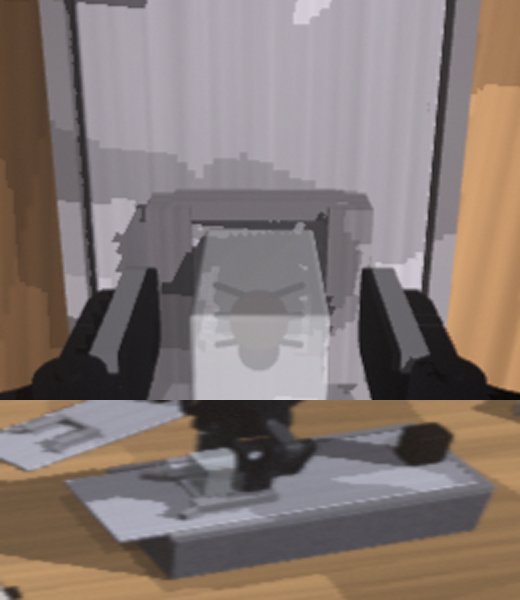

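The module stands upright in the rail and the fingers are clear of it. I'll raise the arm and check that it is home, and find the post.

```bash
python3 -m jog '[[[0,0,0.5],[0,0,0]],[[0,0,1.5],[0,0,0]],[[0,0,2.5],[0,0,0]],[[-0.05,0.5,3.5],[0,0,0]],[[-0.12,1.4,4.3],[0,0,0]],[[-0.12,1.4,4.5],[0,0,0]],[[-0.12,1.4,4.5],[0,0,0]],[[-0.12,1.4,4.5],[0,0,0]]]' 0.1
python3 -c "
from h import *
im=grab('wrist','w5');grab('top','t5');cv2.imwrite('pics/w5b.png',cv2.resize(im[20:320,80:480,::-1],(800,600),interpolation=2))"
```

```text
time: 9.75
ee_pos: [0.5369, 0.139, 0.2775]
ee_rot: [[-0.091, 0.996, -0.002], [0.996, 0.091, -0.001], [-0.0, -0.002, -1.0]]
contact_force: [-1.1, -0.5, -0.5]
grip_width: 0.0467
grasp_force: 0.0
```

View pics/w5b.png

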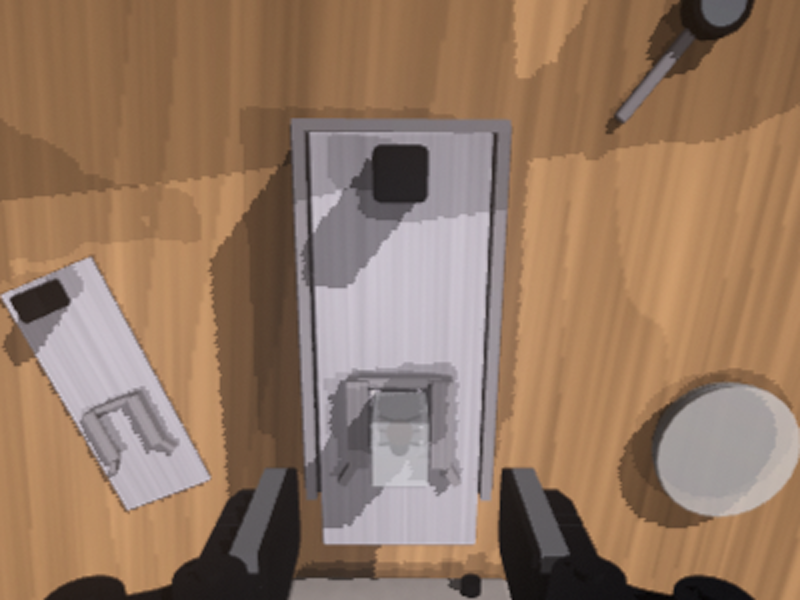

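The module's block top spans (372..428, 419..487). The plate end is at (324..475,544), the post top at (400,173) and the stand's back stop at row 130.

```bash
python3 - <<'E'
from h import *
C=cam('wrist','w5');q=lambda x,y,z:plane(C,(x/2+80-.25,y/2+20-.25),z)
e=[q(324,544,.076),q(475,543,.076)];E=sum(e)/2
y=(e[1]-e[0])/np.linalg.norm(e[1]-e[0]);print('end',E.round(4),'yaw',np.degrees(np.arctan2(y[1],y[0])).round(2),np.linalg.norm(e[1]-e[0]).round(4))
a=np.radians(5.1);o=np.array([np.sin(a),-np.cos(a),0]);l=np.array([np.cos(a),np.sin(a),0])
f=lambda X:((X-E)@o*1000+115,(X-E)@l*1000)
P=lambda n,X:print(n,X.round(4),np.round(f(X),1))
P('blk front',(q(372,420,.126)+q(428,419,.126))/2);P('blk rear',(q(372,487,.126)+q(428,486,.126))/2)
P('rail end outer',q(400,372,.088));P('rail end inner',q(400,389,.088));P('back',q(403,131,.076))
h=cv2.cvtColor(cv2.imread('pics/w5.png'),cv2.COLOR_BGR2GRAY);m=(h<45).astype(np.uint8);k,lab,s,c=cv2.connectedComponentsWithStats(m)
i=lab[106,280];print(s[i]);X=plane(C,c[i],.121);P('post',X)
h=cv2.cvtColor(cv2.imread('pics/t5.png'),cv2.COLOR_BGR2GRAY);m=(h<45).astype(np.uint8);k,lab,s,ct=cv2.connectedComponentsWithStats(m)
for j in range(1,k):
    if abs(ct[j]-[180,210]).max()<8 and s[j,4]>20: print('top',s[j],tri(C,c[i],cam('top'),ct[j]))
E
```

```text
end [ 0.5516 -0.0011  0.076 ] yaw 5.76 0.0884
blk front [0.5427 0.0976 0.126 ] [15.9 -0.1]
blk rear [0.5459 0.0627 0.126 ] [51.  0.]
rail end outer [0.5417 0.1084 0.088 ] [ 5.1 -0.1]
rail end inner [0.5426 0.099  0.088 ] [14.5 -0.1]
back [0.5322 0.2261 0.076 ] [-113.     0.9]
[266  93  27  28 722]
post [0.5321 0.208  0.121 ] [-94.9  -0.8]
```

The module is home: its centre is at plate x ≈ 33.5 against 33. Next is gripping the post at (0.5327, 0.209).

```bash
python3 - <<'E'
from h import *
print(tri(cam('wrist','w5'),(280,106),cam('top'),(180,210.5)))
E
python3 -m jog '[[[-0.1,0.7,-0.5],[0,0,0]],[[-0.1,1.4,-1.2],[0,0,0]],[[-0.105,1.755,-2.2],[0,0,0]],[[-0.105,1.755,-3.2],[0,0,0]],[[-0.105,1.755,-4],[0,0,0]],[[-0.105,1.755,-4.6],[0,0,0]],[[-0.105,1.755,-4.84],[0,0,0]],[[-0.105,1.755,-4.84],[0,0,0]]]'
python3 -m jog '[[[0,0,0],[0,0,0]],[[0,0,0],[0,0,0]],[[0,0,0],[0,0,0]],[[0,0,0],[0,0,0]],[[0,0,0],[0,0,0]]]' -1
```

```text
(array([0.53113878, 0.20757082, 0.08700987]), np.float64(0.0032397078793483997))
time: 10.65
ee_pos: [0.5322, 0.209, 0.0837]
ee_rot: [[-0.09, 0.996, -0.003], [0.996, 0.09, -0.001], [-0.001, -0.003, -1.0]]
contact_force: [1.4, 0.8, 0.1]
grip_width: 0.0466
grasp_force: 0.0
time: 11.15
ee_pos: [0.5328, 0.2095, 0.087]
ee_rot: [[-0.091, 0.996, 0.0], [0.996, 0.091, -0.0], [-0.0, 0.0, -1.0]]
contact_force: [-8.9, -4.0, 6.2]
grip_width: 0.0232
grasp_force: 59.8
```

```bash
python3 -m jog '[[[-0.015,0,0],[0,0,0]],[[-0.007,-0.1,0],[0,0,0]],[[0.006,-0.25,0],[0,0,0]],[[0.02,-0.4,0],[0,0,0]],[[0.033,-0.55,0],[0,0,0]],[[0.047,-0.7,0],[0,0,0]],[[0.06,-0.85,0],[0,0,0]],[[0.074,-1,0],[0,0,0]],[[0.074,-1,0],[0,0,0]]]'
```

```text
time: 12.05
ee_pos: [0.5362, 0.1699, 0.087]
ee_rot: [[-0.091, 0.996, 0.001], [0.996, 0.091, 0.002], [0.001, 0.002, -1.0]]
contact_force: [-4.8, 2.0, 8.8]
grip_width: 0.0234
grasp_force: 59.8
```

```bash
python3 -m jog '[[[0.002,-0.1,0],[0,0,0]],[[0.015,-0.25,0],[0,0,0]],[[0.028,-0.4,0],[0,0,0]],[[0.041,-0.55,0],[0,0,0]],[[0.055,-0.7,0],[0,0,0]],[[0.068,-0.85,0],[0,0,0]],[[0.081,-1,0],[0,0,0]],[[0.095,-1.15,0],[0,0,0]],[[0.108,-1.3,0],[0,0,0]],[[0.122,-1.45,0],[0,0,0]],[[0.135,-1.6,0],[0,0,0]],[[0.143,-1.69,0],[0,0,0]],[[0.143,-1.69,0],[0,0,0]],[[0.143,-1.69,0],[0,0,0]]]'
python3 - <<'E'
from h import *
s=grab('scene','s6');t=grab('top','t6')
a=cv2.resize(s[190:280,190:310,::-1],None,fx=4,fy=4,interpolation=2);b=cv2.resize(t[150:240,290:370,::-1],None,fx=4,fy=4,interpolation=2)
cv2.imwrite('pics/z6.png',np.hstack([a,b]));print(a.shape)
E
```

```text
time: 13.45
ee_pos: [0.5419, 0.1027, 0.0871]
ee_rot: [[-0.091, 0.996, 0.002], [0.996, 0.091, 0.002], [0.002, 0.002, -1.0]]
contact_force: [-5.1, 5.7, 9.5]
grip_width: 0.0231
grasp_force: 60.1
(360, 480, 3)
```

View pics/z6.png

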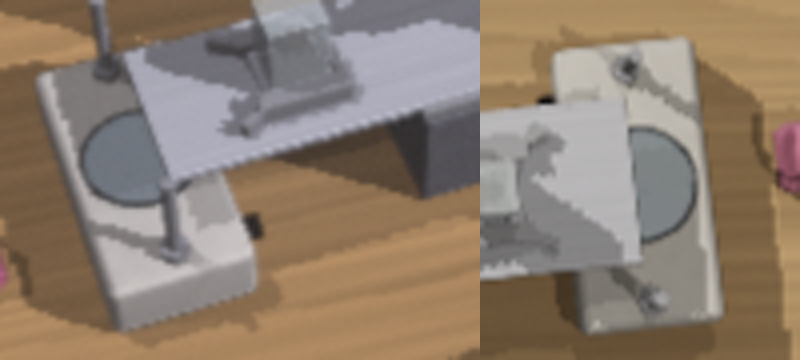

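The plate is flat and its edge is just short of the posts. Its corners are at crop (128,55)/(178,182) in the scene view and (627,101)/(641,262) in the top view.

```bash
python3 - <<'E'
from h import *
S=cam('scene');T=cam('top');a=np.radians(5.1);o=np.array([np.sin(a),-np.cos(a),0]);l=np.array([np.cos(a),np.sin(a),0])
M=np.array([.5617,-.1165,.076]);f=lambda X:np.round([(X-M)@o*1000,(X-M)@l*1000],1)
sc=[(189.6+x/4,189.6+y/4) for x,y in[(128,55),(178,182)]];tp=[(289.6+(x-480)/4,149.6+y/4) for x,y in[(627,101),(641,262)]]
print('scene',[f(plane(S,u,.076)) for u in sc],'top',[f(plane(T,u,.076)) for u in tp])
print('tri',[(lambda q:(f(q[0]),q[0][2].round(4),q[1].round(4)))(tri(S,sc[i],T,tp[1-0-i] if 0 else tp[[1,0][i]] if 0 else tp[i])) for i in(0,1)])
print('tri swapped',[(lambda q:(f(q[0]),q[0][2].round(4)))(tri(S,sc[i],T,tp[1-i])) for i in(0,1)])
for n,X in(('L',[.4972,-.1221,.0985]),('R',[.6262,-.1107,.0985])):print(n,'scene crop',((proj(S,X)-190)*4).round(0),'base',((proj(S,X[:2]+[.04])-190)*4).round(0),'topcrop',((proj(T,X)-[290,150])*4+[480,0]).round(0),'base',((proj(T,X[:2]+[.04])-[290,150])*4+[480,0]).round(0))
E
```

```text
scene [array([ -8.2, -43.7]), array([-8.1, 46.9])] top [array([-6.2, 39.5]), array([ -8.8, -47.6])]
tri [(array([-4.6, 28.6]), np.float64(0.1575), np.float64(0.0191)), (array([-12.1, -40.2]), np.float64(-0.0357), np.float64(0.0286))]
tri swapped [(array([ -8.6, -47.4]), np.float64(0.0717)), (array([-7.4, 40.8]), np.float64(0.0685))]
L scene crop [97.  2.] base [108.  72.] topcrop [663. 289.] base [653. 292.]
R scene crop [168. 185.] base [177. 252.] topcrop [635.  46.] base [626.  61.]
```

```bash
python3 -m jog '[[[0.007,-0.08,0],[0,0,0]],[[0.014,-0.16,0],[0,0,0]],[[0.019,-0.215,0],[0,0,0]],[[0.019,-0.215,0],[0,0,0]],[[0.019,-0.215,0],[0,0,0]],[[0.019,-0.215,0],[0,0,0]],[[0.019,-0.215,0],[0,0,0]],[[0.019,-0.215,0],[0,0,0]]]'
python3 - <<'E'
from h import *
s=grab('scene','s7');t=grab('top','t7')
a=cv2.resize(s[190:280,190:310,::-1],None,fx=4,fy=4,interpolation=2);b=cv2.resize(t[150:240,290:370,::-1],None,fx=4,fy=4,interpolation=2)
cv2.imwrite('pics/z7.png',np.hstack([a,b]))
E
```

```text
time: 14.35
ee_pos: [0.5426, 0.0946, 0.0872]
ee_rot: [[-0.091, 0.996, 0.002], [0.996, 0.091, 0.002], [0.002, 0.002, -1.0]]
contact_force: [-5.4, 9.4, 10.4]
grip_width: 0.0233
grasp_force: 60.2
```

View pics/z7.png

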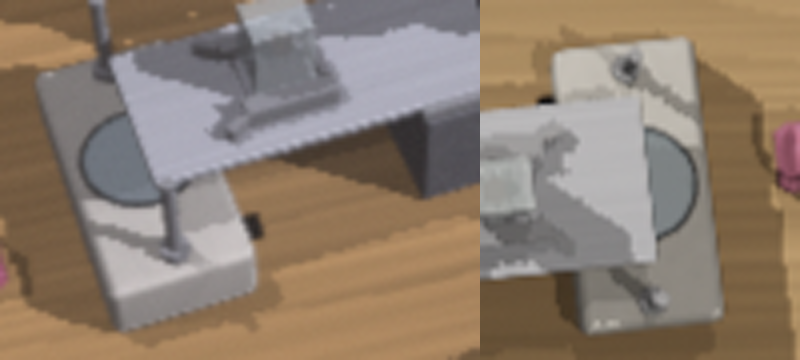

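The plate edge now lies on the line between the posts in both views, and the plate is flat and held with about 10 N of downward press. I'm handing the job in.

```bash
python3 -c "
from bench import r
print(r.job_done())"
```

```text
the job is handed in; nothing more can be done
None
```

I slid the module home into the rail and let go of it, then drew the plate out to the index-post line (within about 2 mm by the camera views). I handed the job in with the plate flat and the post still gripped; no verdict came back.

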